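Clear a comb-binding machine's deck and hold the new comb open

ROBOT

A 6-joint arm with a two-finger parallel gripper is mounted at the origin on a cart in front of the work surface, level with it; the furniture and walls round the work are solid. World frame = base frame: x ahead of the robot, y to its left, z up, the work surface at z = 0. Lengths are in mm, angles in degrees, forces in N, time in s.
With the tool pointing down it reaches from about 375 to 925 mm from the base axis. Payload 5.7 kg.
Tool frame: the origin (TCP) lies midway between the tips of the shut fingers; the grasp point (between the pads) lies 19 mm behind it (arm.grip_depth is the distance from the TCP to the grasp point, in mm); z points along the fingers, y is the line along which they close (so a half turn about z gives the same grasp; the last joint's range is limited). The gripper opens to 88 mm and grips with 3 to 60 N. Pads are 20 mm wide; open, the fingers measure 115 mm over their backs; the gripper's body (75 mm by 178 mm) begins 61 mm behind the grasp point.
Start: joints at [67.775, 20.558, 86.54, -0, 72.909, -6.595], TCP at [161.651, 577.781, 222.623] pointing down, gripper open.
Joint ranges: [-170.27, 170.27], [-57.76, 135], [12.27, 136.19], [-55.21, 235.2], [11.17, 155.16], [-170.74, 170.74]. Speed limits (degrees/s): [136.94, 136.94, 180, 180, 180, 180].

INTERFACE

Orientations are given as [roll, pitch, yaw] about the fixed x, y, z axes, in that order (R = Rz(yaw) Ry(pitch) Rx(roll)).
In Python, from station import get_obs, viewer, order, arm gives the robot as it stands. The module is installed in compiled form; this text tells all that it offers.
- The arm moves only by the tool play_rows, never from a script. Its argument "moves" is a list that holds one entry, the list of rows, each a list of 7 numbers: the shift along the world's x, y, z in mm, then the turn, a rotation vector about the world's x, y, z in rad, then the closure, from 0 (fully open) to 1 (shut). A call has 1 to 5 rows; each row is the pose to reach, as a shift and turn from the pose commanded when the call began; what a row does not reach only later rows make up. A row lasts 1/8 s, in which the tool goes at most 62.5 mm and 10.7 degrees, less where a joint would pass 70% of its speed; a pose out of reach is approached as far as the arm can. A call with a gripper value outside its range is refused whole. The fingers move at their own pace and stop on an object; "squeeze" is the grip in N (left out, the last holds). Time passes only in rows, so rows that repeat a pose let the fingers close. It gives the time, the measured TCP pose, the force, the opening and the grip force at its end, in the units of the state.
- get_obs(): the state, without advancing time (a new reading comes with each control period).
- viewer.get_image(name): name is "side" or "top" or "wrist"; returns the picture (400x640x3 uint8, blue, green, red); there is no depth.
- viewer.camera_info(name): a dict with "camera_matrix" (3x3 intrinsics, pixels), "distortion" ([k1, k2, p1, p2, k3] as OpenCV has them; the pictures are not rectified), "rvec" (rotation vector, rad) and "tvec" (3), from world to camera coordinates, as OpenCV has them. Camera axes: x right, y down, z forward; pixel columns grow to the right and rows downward; lengths in mm; the calibration is good to about 2 mm. A picture is of the moment at which its call begins: read the wrist's pose just before it. camera_info takes no time and is no camera call; for the wrist camera it gives the pose at the moment of the call.
- order.finish_job(): hands the job in; it is judged then, once.
The state is a dict: "time_s": time; "qpos": joint angles; "joint_vel": joint speeds; "joint_efforts": joint torques, N m; "tool_pos": TCP position; "ee_rot": TCP orientation; "force": force on the tool from outside, world axes, zero at the start; "moment": the same for the moment, N m; "gripper_width": opening from 0.0 (shut) to 1.0 (fully open); "gripper_force": force on a finger pad.
Only numpy, scipy, OpenCV 4.12 (cv2) and the standard library are available. Lean on these libraries where they do the work, as an engineer would, in place of code of your own. Each camera call takes 0.05 s, during which the arm holds its last target. There are 200 camera calls.

TASK

A log is about to be re-bound on the comb-binding machine, but four bits of its snapped old comb still lie on the deck: pick up the whiteboard eraser and sweep them all along the deck and off its open left end into the blue bin, pushing them with the eraser and not with the fingers, then set the eraser back down flat on the desk and let go of it. Now press the comb-opening lever at the machine's right side down past its first two clicks to the third, and not on past that, or the new comb is overstretched. Finish while still holding the lever there against its spring, so that a colleague can hang the pages on the open comb; leave the other things on the desk alone.

Things in the scene. Friction and masses are not known exactly. Their poses are not given: they have to be found in the camera images.
- binder: Comb-binding machine, white, fixed, 166 mm deep (x) with a bare-metal deck 72 mm above the desk. Origin: on the desk; x to its back, y to its left along the comb, z up. Behind the deck stand steel pins (top 87 mm over the desk) and the new black comb, which opens as the lever goes down. Lever housing 122 mm tall at x 12 to 74, y -127 to -105 mm.
- deck_start (a point): Point on the deck's middle line, on its top, near its right end: a block 46 mm wide set down here is behind all the bits, which start at least 50 mm further left (their origins). The right cheek (7 mm higher than the deck) begins 30 mm to the right, the lever 55 mm to the right. Axes as the machine's. The deck is level.
- deck_end (a point): Middle of the deck's open left edge, on its top, 150 mm from deck_start along the machine's +y; it overhangs the bin by 45 mm. Axes as the machine's. The deck is a channel 89 mm wide: 45 mm in front of this line a lip stands 7 mm above the deck, 44 mm behind it the smooth steel rail of the pins, 6 mm high. The bits start 20 to 100 mm to the right of this edge.
- comb_lever (a joint): Lever angle, rad. 0: released, leaning to the machine's front, 45 degrees up; grows as the handle goes down and forward. Clicks (sprung ball in notches) at 0.26, 0.52 and third 0.79, where the lever is level; slack 0.06 at each. A tooth at 0.92, stop at 1.06: too far. A spring returns it to 0 through all clicks: 3 N at the handle at 0, about 9 N at the third, teeth add up to 3 N.
- lever_pivot (a point): Pivot of the lever, 94 mm above the desk at the machine's right side; the lever turns about the machine's y axis. Axes as the machine's. A steel arm runs from here to the handle, 110 mm away; four marks on the metal quadrant beside it show the released place and the three clicks (the longest mark: the third).
- lever_grip (a point): Middle of the lever's black handle, a round bar 16 mm thick and 55 mm long, along the machine's y, free all along; 110 mm from the pivot line and 31 mm to the right of lever_pivot. At joint 0 it is 172 mm above the desk and 78 mm in front of the pivot, at the third click 94 mm and 110 mm. Can be pinched or pressed down from above. Turns with the lever.
- wb_eraser: Whiteboard eraser on the desk in front of the machine: grey block 80 mm (x) by 46 mm (y), 26 mm thick with felt sole, and on it a ridge to hold it by, 64 mm (x) by 24 mm (y), from 26 to 58 mm above the sole. Origin: centre of the sole, z up. About 90 g. With its x along the machine's x it spans the deck's channel with about 4 mm to spare at each end.
- blue_bin: Open plastic bin, 134 mm (x) by 112 mm (y, 100 inside), walls 61 mm high but only 26 mm at its front (-x), floor 2 mm; loose, 0.25 kg. It stands in a bay at the left end of the machine, about 45 mm of it under the end of the deck, its low front toward the machine's front. Origin: centre of its underside.
- comb_bit_1: Black plastic fragment of the broken old binding comb, a strip 24 x 9 mm with two curled rings, 14 mm high; lies on the deck of the binding machine at the start. Origin: centre of its underside as it stands on its flat strip. 10 g.
- comb_bit_2: Black plastic fragment of the broken old binding comb, a strip 16 x 9 mm with one curled ring, 14 mm high; lies on the deck of the binding machine at the start. Origin: centre of its underside as it stands on its flat strip. 10 g.
- comb_bit_3: Black plastic fragment of the broken old binding comb, a strip 26 x 9 mm with a ring and a half, 14 mm high; lies on the deck of the binding machine at the start. Origin: centre of its underside as it stands on its flat strip. 10 g.
- comb_bit_4: Black plastic fragment of the broken old binding comb, a single flat C-shaped ring, 20 mm across, 4 mm high; lies on the deck of the binding machine at the start. Origin: centre of its underside as it stands on its flat strip. 10 g.
- stapler: Blue and black desk stapler, 30 x 127 x 49 mm, a bystander on the desk left of the eraser. Origin: centre of its underside.
- label_roll_1: White roll of labels standing on end, 60 mm diameter, 52 mm tall, a bystander on the desk left of the bin. Origin: centre of its underside.
- specimen_pot: Clear pot with a red screw lid, 58 mm diameter, 62 mm tall, a bystander behind the machine. Origin: centre of its underside.
There are look-alikes about, which are no part of the job. What is shaped like the wb_eraser but pink is not meant.

How it is judged (in metres and radians):
On the way, in this order (a step that is already met when the one before it is completed fails the run):
1. all four bits of the old comb lie in the blue bin (x of comb_bit_1 in the frame of blue_bin between -0.063 and 0.067 m and y of comb_bit_1 in the frame of blue_bin between -0.052 and 0.052 m and height (world z) of each of comb_bit_1, comb_bit_2, comb_bit_3, comb_bit_4 below 0.036 m and x of comb_bit_2 in the frame of blue_bin between -0.063 and 0.067 m and y of comb_bit_2 in the frame of blue_bin between -0.052 and 0.052 m and x of comb_bit_3 in the frame of blue_bin between -0.063 and 0.067 m and y of comb_bit_3 in the frame of blue_bin between -0.052 and 0.052 m and x of comb_bit_4 in the frame of blue_bin between -0.063 and 0.067 m and y of comb_bit_4 in the frame of blue_bin between -0.052 and 0.052 m and angle between blue_bin's own z axis and vertical below 0.2 rad), for 0.2 s.
2. the eraser stands flat on the desk, let go (height (world z) of wb_eraser between -0.006 and 0.006 m and angle between wb_eraser's own z axis and vertical below 0.15 rad and contact force between the fingers and wb_eraser below 0.2 N and linear speed of wb_eraser below 0.05 m/s), for 0.2 s.
3. the lever is pressed to its third click (value of joint comb_lever between 0.69 and 0.88 rad and contact force between any of the fingers, the arm and comb_lever above 2 N), for 0.5 s.
At the end, for the whole second after the job is handed in: The robot still presses the lever (over 2 N) and it rests at its third click (joint between 0.69 and 0.88 rad); all four bits lie in the upright blue bin; the eraser stands flat on the desk (within 6 mm and 0.15 rad), not touched by the fingers (all of step 1 and all of step 2 and all of step 3 and velocity of joint comb_lever between -0.1 and 0.1 rad/s); the arm keeps its last pose, push and grip.
It fails at once if the lever is pressed on past the third click (joint over 0.93 rad) (value of joint comb_lever above 0.93 rad).
It fails at once if the fingers touch a bit of the old comb (contact force between the fingers and comb_bit_1 above 0.3 N or contact force between the fingers and comb_bit_2 above 0.3 N or contact force between the fingers and comb_bit_3 above 0.3 N or contact force between the fingers and comb_bit_4 above 0.3 N).
It fails at once if a bystander (stapler, label roll, specimen pot) is moved more than 30 mm (distance of any of stapler, label_roll_1, specimen_pot from where it was at the start of the episode above 0.03 m).
It also fails if it takes over 59 s, if anything falls off the work surface, if the arm or the gripper's body presses on something with over 40 N, if the wrist force passes 120 N, or if a joint passes its speed limit or range.

## Working session

There is one attempt and no reset: what is moved stays moved. The work goes in short steps, Python scripts to look and compute and a tool call to move; the robot and the scene stay as the last step left them, time stands still between calls to the robot, and variables do not carry over. Pictures are saved under pics/ and viewed, at most 10 in all, crops included, and the job is handed in when it is done.

Besides the shell and the picture viewer there is one more tool, called after "Emit:" as a command line: name --argument value ..., lists and objects as JSON in quotes. play_rows: Moves the arm, as the interface text tells. Its arguments: {"type":"object","properties":{"moves":{"type":"array","items":{"type":"array","items":{"type":"array","items":{"type":"number"}}}},"squeeze":{"type":"number"}},"required":["moves"]}

```bash
mkdir -p pics; cat > h.py <<'E'
import numpy as np, cv2
from station import get_obs, viewer, order, arm
def cam(n):
    i=viewer.camera_info(n); return [np.array(i[k],float) for k in("camera_matrix","distortion","rvec","tvec")]
def ray(c,uv):
    K,D,r,t=c; R=cv2.Rodrigues(r)[0]
    p=cv2.undistortPoints(np.array([[uv]],float),K,D)[0,0]
    return (-R.T@t.reshape(3)), R.T@np.array([p[0],p[1],1.])
def onz(c,uv,z):
    o,d=ray(c,uv); return o+d*(z-o[2])/d[2]
def proj(c,P):
    return cv2.projectPoints(np.array(P,float).reshape(-1,3),c[2],c[3],c[0],c[1])[0].reshape(-1,2)
def snap(n,f):
    c=cam(n); im=viewer.get_image(n); cv2.imwrite('pics/'+f,im); return c,im
E
python3 - <<'E'
from h import *
a=snap('top','t0.png');b=snap('side','s0.png')
for c in(a[0],b[0]): print(ray(c,(320,200)))
print(get_obs(),arm.grip_depth)
E
```

```text
(array([ 380.10564023,  -90.75852827, 1172.26193323]), array([ 0.17354385,  0.04023378, -0.98417492]))
(array([  548.42283058, -1133.43964783,   630.43794064]), array([-0.01836703,  0.9042437 , -0.42700125]))
{'time_s': 0.1, 'qpos': array([ 6.77741783e+01,  2.05936575e+01,  8.65911155e+01,  3.53092760e-04,
        7.29078981e+01, -6.59400461e+00]), 'joint_vel': array([-0.0155522 ,  0.02493095, -0.09361554,  0.1484836 , -0.02512972,
        0.043932  ]), 'joint_efforts': array([-7.47420690e-04, -5.16359568e+01, -2.71404952e+01,  6.76169037e-02,
        2.75375205e-02,  1.28469830e-05]), 'tool_pos': array([161.44074262, 577.2461314 , 221.90630712]), 'ee_rot': array([-1.79907981e+02, -1.09768139e-02,  1.64368070e+02]), 'force': array([-0.01289874, -0.47549895, -0.13399608]), 'moment': array([0.03071883, 0.01092034, 0.05218856]), 'gripper_force': 0.0, 'gripper_width': 1.0050142858152302} 18.700000000000003
```

View pics/t0.png

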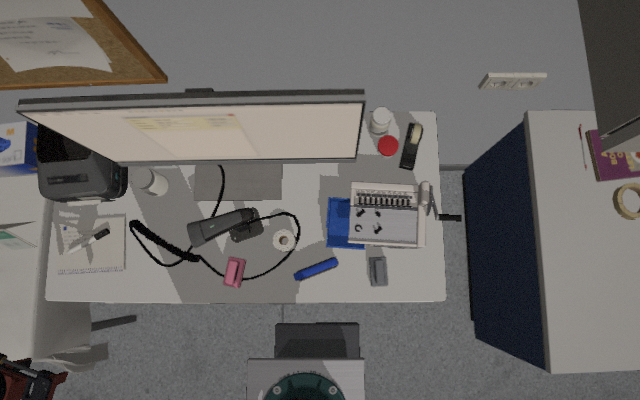

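View pics/s0.png

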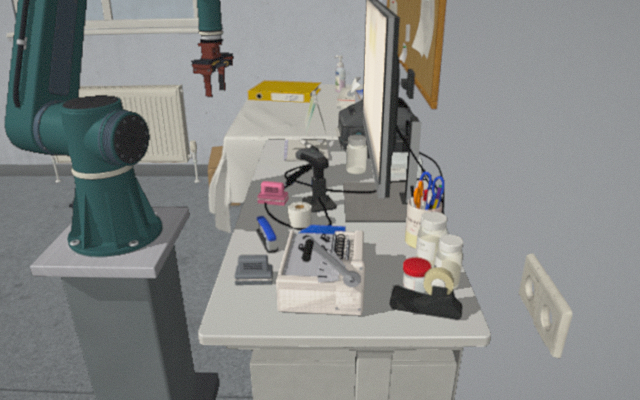

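The top view shows the machine around (385,215), the bin at (345,222), the grey eraser at (378,271), the stapler at (316,269), and the lever handle at (450,217). The side view agrees with this. I'll enlarge the machine.

```bash
python3 - <<'E'
from h import *
im=cv2.imread('pics/t0.png'); cv2.imwrite('pics/t0c.png',cv2.resize(im[170:300,310:470],None,fx=4.6,fy=4.6,interpolation=cv2.INTER_CUBIC))
c=cam('top')
for n,p,z in(('eraser',(378,268),58),('bin',(340,222),61),('handle',(450,217),172)): print(n,onz(c,p,z))
E
```

```text
eraser [ 392.38145233 -197.6425735    58.        ]
bin [515.42534607 -98.80954993  61.        ]
handle [ 510.92652217 -364.47955738  172.        ]
```

View pics/t0c.png

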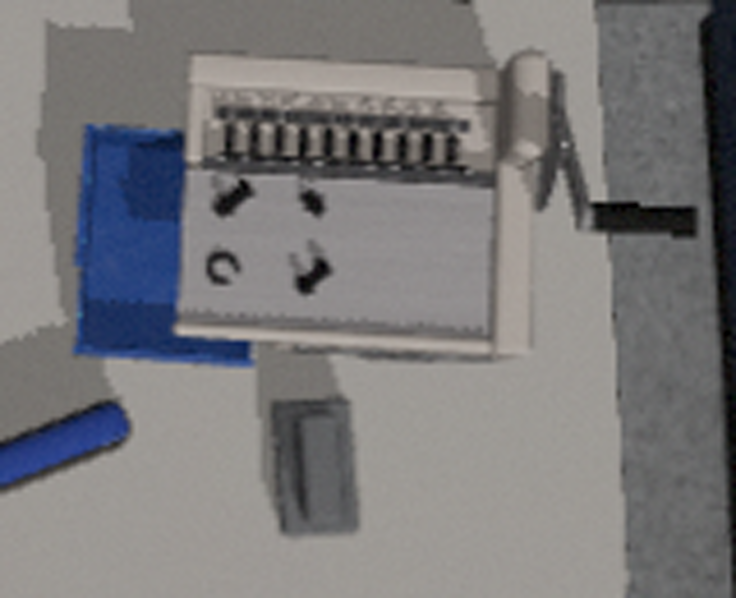

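The crop shows the deck's corners near (180,322), (493,330), (497,185) and (188,170), with the bits at (232,195), (312,200), (222,268) and (312,270). The eraser's body spans (273,402) to (358,533). I'll compute rough poses from these.

```bash
python3 - <<'E'
from h import *
c=cam('top')
f=lambda p,z: onz(c,(310+(p[0]+.5)/4.6-.5,170+(p[1]+.5)/4.6-.5),z).round(0)[:2]
print('eraser',[f(p,26) for p in((273,402),(348,398),(358,530),(282,533))])
print('ridge',[f(p,58) for p in((302,415),(335,415),(343,515),(308,518))])
print('deck',[f(p,z) for p,z in(((180,322),79),((493,330),79),((497,185),72),((188,170),78))])
print('handle',[f(p,172) for p in((592,217),(697,220))])
print('bits',[f(p,76) for p in((232,195),(312,200),(222,268),(312,270))])
print('bin',[f(p,z) for p,z in(((87,127),61),((78,352),26))])
E
```

```text
eraser [array([ 423., -177.]), array([ 425., -221.]), array([ 347., -225.]), array([ 346., -180.])]
ridge [array([ 414., -191.]), array([ 414., -210.]), array([ 357., -213.]), array([ 355., -193.])]
deck [array([ 467., -121.]), array([ 460., -299.]), array([ 544., -306.]), array([ 554., -127.])]
handle [array([ 512., -336.]), array([ 510., -392.])]
bits [array([ 540., -152.]), array([ 536., -198.]), array([ 497., -146.]), array([ 496., -197.])]
bin [array([583., -69.]), array([453., -61.])]
```

Emit:
play_rows --moves '[[[60,-40,20,0,0,0,0],[120,-90,40,0,0,0,0],[180,-140,60,0,0,0,0],[220,-190,80,0,0,0,0],[250,-245,90,0,0,0,0]]]'

```text
time_s: 0.72
tool_pos: [383.6, 373.1, 301.8]
ee_rot: [180.0, 0.0, 164.4]
force: [0.8, 0.4, 0.5]
gripper_width: 1.001
gripper_force: 0.0
```

Emit:
play_rows --moves '[[[20,-60,10,0,0,0.1,0],[40,-120,20,0,0,0.2,0],[50,-180,20,0,0,0.3,0],[50,-240,20,0,0,0.3,0],[50,-300,20,0,0,0.3,0]]]'

```text
time_s: 1.35
tool_pos: [431.7, 72.5, 321.2]
ee_rot: [-180.0, -0.0, -178.4]
force: [0.4, -0.3, 1.4]
gripper_width: 1.002
gripper_force: 0.0
```

Emit:
play_rows --moves '[[[0,-60,0,0,0,0,0],[0,-120,0,0,0,0,0],[0,-180,0,0,0,0,0],[0,-240,0,0,0,0,0],[0,-270,0,0,0,0,0]]]'

```text
time_s: 1.98
tool_pos: [431.6, -198.3, 321.1]
ee_rot: [-180.0, -0.0, -178.6]
force: [-0.1, 0.2, 0.7]
gripper_width: 1.001
gripper_force: 0.0
```

```bash
python3 - <<'E'
from h import *
o=get_obs();print(o['time_s'],o['tool_pos'],o['ee_rot'],o['qpos'])
c,im=snap('wrist','w1.png'); print(ray(c,(320,200)))
E
```

```text
1.975 [ 431.59043643 -198.33583291  321.06622936] [-1.79978296e+02 -2.98358705e-02 -1.78590632e+02] [-3.29934219e+01  5.32977442e+00  9.28218361e+01 -3.51187414e-02
  8.18607454e+01 -1.24397820e+02]
(array([ 348.68257015, -200.16531213,  484.41108395]), array([ 0.29293516,  0.01181244, -0.95612313]))
```

View pics/w1.png

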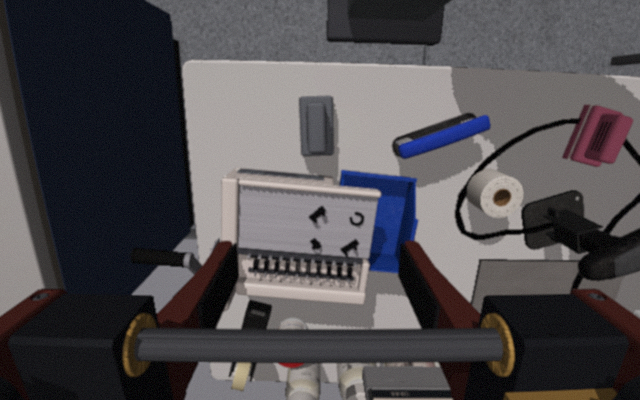

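The wrist picture shows the eraser at (317,126), the deck from about (238,188) to (378,195), the four bits, the bin and the handle (132-190,257). I'll enlarge it for point picking.

```bash
python3 - <<'E'
from h import *
im=cv2.imread('pics/w1.png'); cv2.imwrite('pics/w1c.png',cv2.resize(im[85:275,215:425],None,fx=3.1,fy=3.1,interpolation=cv2.INTER_CUBIC))
E
```

```text
(no output)
```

View pics/w1c.png

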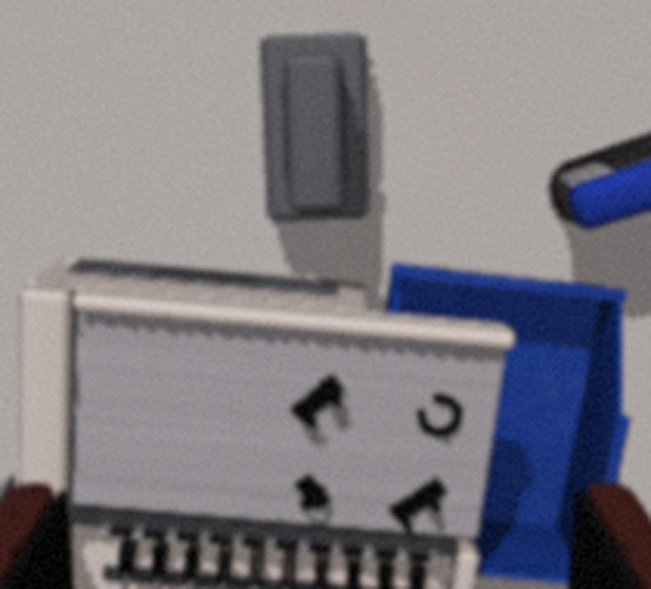

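In the enlarged view, the lip's inner edge runs (80,312) to (505,348) and the rail's foot (70,508) to (470,540). The open deck edge runs (506,350) to (480,535). The eraser body spans (262,37), (363,35), (367,214), (270,218), and its ridge (288,57) to (340,208).

```bash
cat > m.py <<'E'
from h import *
# camera pose at time of w1: stationary since
c=cam('wrist')
f=lambda p,z: onz(c,(215+(p[0]+.5)/3.1-.5,85+(p[1]+.5)/3.1-.5),z).round(1)[:2]
E
python3 - <<'E'
from m import *
P=lambda n,l:print(n,*[f(p,z) for p,z in l])
P('eraser',[((262,37),26),((363,35),26),((367,214),26),((270,218),26)])
P('ridge',[((288,57),58),((334,55),58),((341,206),58),((290,210),58)])
P('lip',[((80,312),79),((505,348),79)])
P('rail',[((70,508),72),((470,540),72)])
P('open',[((506,350),72),((480,535),72)])
P('cheek',[((75,300),79),((70,508),79)])
P('bits',[((322,408),76),((440,414),74),((314,496),76),((420,506),76)])
P('bin',[((395,265),26),((625,292),26)])
g=lambda p,z:onz(c,p,z)[:2].round(1)
print('handle',g((133,256),172),g((190,260),172))
l,r=f((80,312),79),f((505,348),79);d=r-l;print('yaw of y',np.degrees(np.arctan2(-d[0],d[1])))
l,r=f((70,508),72),f((470,540),72);d=r-l;print('yaw of y',np.degrees(np.arctan2(-d[0],d[1])))
E
```

```text
eraser [ 347.3 -228.9] [ 345.5 -185.9] [ 422.  -181.4] [ 424.8 -224.7]
ridge [ 354.8 -216.6] [ 353.6 -198.3] [ 413.8 -193.7] [ 416.  -214.9]
lip [ 456.3 -299.3] [ 467.3 -125. ]
rail [ 547.7 -309.6] [ 558.6 -132.2]
open [ 470.2 -123.2] [ 556.1 -127.9]
cheek [ 451.3 -301.1] [ 544.3 -307.8]
bits [ 496.5 -199.6] [ 498.6 -149.4] [ 537.1 -202.1] [ 540.7 -155.8]
bin [ 444.8 -167.8] [454.6 -61.8]
handle [ 511.7 -395.6] [ 514.3 -334.5]
yaw of y -3.6111235789412914
yaw of y -3.5160082334810188
```

Machine yaw is −3.5°, deck_end about (513,−126) and deck_start about (504,−276). The deck channel measures 91 mm against 89 given. The eraser is at (385,−204) with yaw +3.2°, and the handle at (512,−364). The gripper body would come close to the raised handle, so I'll grip the ridge high and start the sweep at y≈−246.

Emit:
play_rows --moves '[[[-30,-4,-60,0,0,0.03,0],[-46,-6,-120,0,0,0.03,0],[-46,-6,-180,0,0,0.03,0],[-46,-6,-230,0,0,0.03,0],[-46,-6,-250,0,0,0.03,0]]]'

```text
time_s: 2.65
tool_pos: [384.0, -199.7, 68.7]
ee_rot: [179.8, -0.2, -176.7]
force: [0.1, 0.0, 0.2]
gripper_width: 0.999
gripper_force: 0.0
```

Emit:
play_rows --moves '[[[0,0,-22,0,0,0,0],[0,0,-37,0,0,0,0],[0,0,-37,0,0,0,0.4],[0,0,-37,0,0,0,0.8],[0,0,-37,0,0,0,0.9]]]' --squeeze 25

```text
time_s: 3.28
tool_pos: [386.6, -201.8, 35.1]
ee_rot: [-179.9, 0.1, -176.7]
force: [-0.4, 0.3, -0.7]
gripper_width: 0.702
gripper_force: 0.0
```

Emit:
play_rows --moves '[[[0,0,0,0,0,0,0.9],[0,0,0,0,0,0,0.9],[0,0,0,0,0,0,0.9]]]'

```text
time_s: 3.65
tool_pos: [386.2, -201.6, 34.5]
ee_rot: [-180.0, 0.0, -176.7]
force: [0.2, -0.3, 0.1]
gripper_width: 0.354
gripper_force: 0.0
```

Emit:
play_rows --moves '[[[0,0,0,0,0,0,0.9],[0,0,0,0,0,0,0.9],[0,0,0,0,0,0,0.9]]]'

```text
time_s: 4.03
tool_pos: [386.2, -201.6, 34.4]
ee_rot: [-180.0, 0.0, -176.7]
force: [-0.0, 0.4, 1.3]
gripper_width: 0.27
gripper_force: 25.0
```

Emit:
play_rows --moves '[[[0,0,40,0,0,0,0.9],[0,0,85,0,0,-0.04,0.9],[30,-10,120,0,0,-0.1,0.9],[75,-28,130,0,0,-0.117,0.9],[119,-44,130,0,0,-0.117,0.9]]]'

```text
time_s: 4.65
tool_pos: [507.0, -246.4, 165.9]
ee_rot: [-179.9, 0.1, 176.6]
force: [-1.0, -0.7, -0.6]
gripper_width: 0.27
gripper_force: 25.0
```

Emit:
play_rows --moves '[[[0,0,-15,0,0,0,0.9],[0,0,-30,0,0,0,0.9],[0,0,-30,0,0,0,0.9]]]'

```text
time_s: 5.03
tool_pos: [502.2, -243.9, 132.2]
ee_rot: [179.8, -0.3, 176.6]
force: [-0.1, 0.1, -0.8]
gripper_width: 0.275
gripper_force: 25.0
```

```bash
python3 - <<'E'
from h import *
o=get_obs();print(o['time_s'],o['tool_pos'],o['ee_rot'],o['gripper_width'])
c,im=snap('wrist','w2.png'); c2,im2=snap('top','t2.png');c3,im3=snap('side','s2.png')
a=im2[190:260,320:470];a=cv2.resize(a,None,fx=4.2,fy=4.2,interpolation=cv2.INTER_CUBIC)
b=cv2.resize(im3[210:320,260:380],None,fx=2.6,fy=2.6)
w=im[60:400,100:540]
H=np.zeros((600,800,3),np.uint8);H[:294,:630]=a[:294,:630];H[300:586,:312]=b[:286,:312]
w=cv2.resize(w,(388,300));H[300:600,320:708]=w
cv2.imwrite('pics/m2.png',H)
E
```

```text
5.025 [ 502.23079998 -243.86427111  132.17425771] [179.84471458  -0.29177199 176.566647  ] 0.2747752684414615
```

View pics/m2.png

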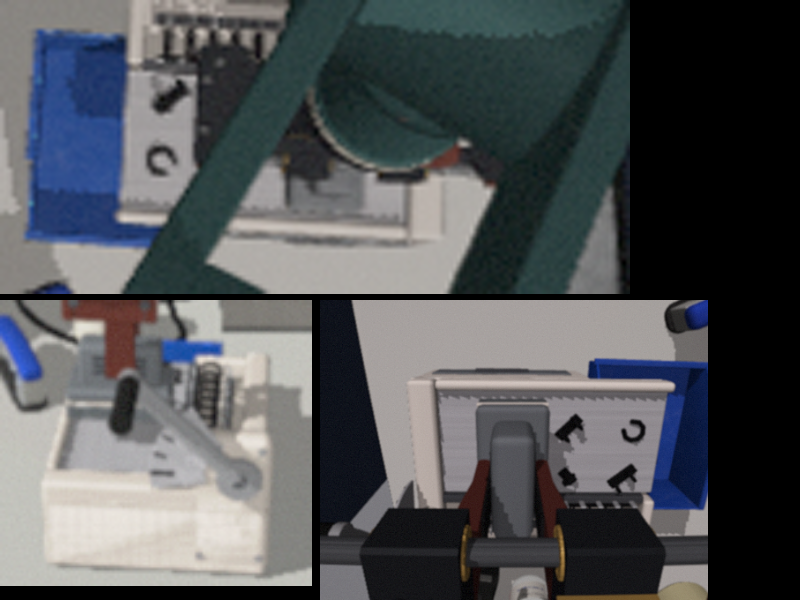

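The wrist picture shows the eraser held straight: its front edge in the mosaic runs (477..549,404). The lip's inner edge runs (440,391) to (668,390) and the bits are clear to its left. I'll measure the eraser's front edge against the lip.

```bash
python3 - <<'E'
from h import *
o=get_obs();print(o['tool_pos'],o['ee_rot'])
c=cam('wrist');f=lambda p,z:onz(c,(100+(p[0]-320)/.882,60+(p[1]-300)/.882),z).round(1)[:2]
print('er',f((480,404),124),f((545,404),124),'side',f((549,470),124))
print('lip',f((440,391),79),f((665,390),79),'rail',f((600,502),72),f((420,492),72))
print('bits right',f((556,440),72),f((557,475),72),'end',f((668,400),72),f((652,500),72),'cheek',f((438,395),79))
im=cv2.imread('pics/w2.png');cv2.imwrite('pics/w2c.png',cv2.resize(im[150:300,210:510],None,fx=2.66,fy=2.66,interpolation=cv2.INTER_CUBIC))
E
```

```text
[ 504.32945027 -245.22338911  134.38953334] [ 1.79984697e+02 -3.92157359e-02  1.76559723e+02]
er [ 461.2 -262.3] [ 463.6 -222.8] side [ 508.  -221.3]
lip [ 459.5 -297.4] [ 468.8 -126.2] rail [ 568.1 -171. ] [ 548.6 -329.1]
bits right [ 507.  -209.4] [ 539. -209.] end [ 478.5 -119.4] [ 569.4 -124.3] cheek [ 462.5 -299.3]
```

View pics/w2c.png

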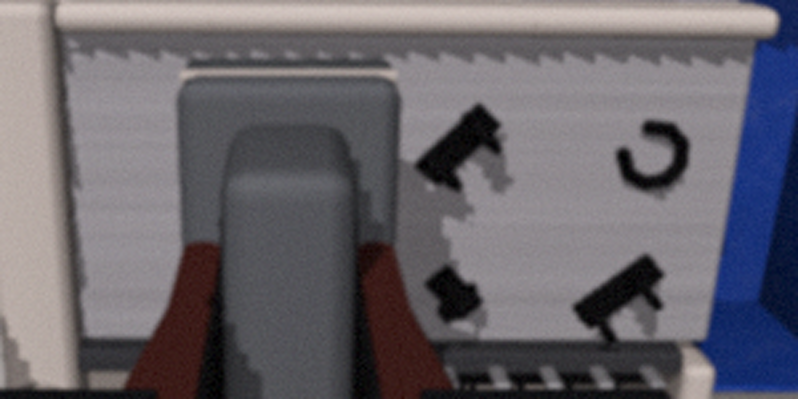

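The eraser's top front edge is at row 80 of the crop and the lip's inner edge at row 36. The nearest bits (418,165) and (428,290) are clear of the eraser's left face.

```bash
python3 - <<'E'
from h import *
c=cam('wrist');s=np.array([2.1,1.4,2.2])
def f(p,z): return (onz(c,(210+p[0]/2.66,150+p[1]/2.66),z+s[2])-s)[:2].round(1)
print('er front',f((190,80),123.5),f((390,80),123.5),'felt',f((190,70),98),f((390,70),98))
print('lip',f((200,36),79),f((390,36),79),'rail',f((450,342),72),f((90,340),72))
print('bits',f((418,165),72),f((428,290),72),'erleft',f((397,100),123.5),f((398,240),123.5))
print('end',f((752,60),72),f((712,335),72))
E
```

```text
er front [ 459.9 -263.6] [ 462.3 -223.6] felt [ 463.5 -266.6] [ 466.3 -220.9]
lip [ 459.3 -265.7] [ 462.1 -218.7] rail [ 553.4 -202.9] [ 546.6 -306.1]
bits [ 498.9 -211.3] [ 536.4 -209. ] erleft [ 466.5 -222.3] [ 497.2 -222.7]
end [ 475.2 -123.3] [ 556.3 -126.8]
```

Eraser centre should go about 2 mm further back; descend.

Emit:
play_rows --moves '[[[2,-1,-8,0,0,0,0.9],[2,-1,-16,0,0,0,0.9],[2,-1,-22,0,0,0,0.9],[2,-1,-25,0,0,0,0.9],[2,-1,-25,0,0,0,0.9]]]'

```text
time_s: 5.8
tool_pos: [507.0, -246.4, 109.1]
ee_rot: [180.0, -0.0, 176.6]
force: [0.5, -0.8, -0.4]
gripper_width: 0.271
gripper_force: 25.0
```

Emit:
play_rows --moves '[[[0,0,-1,0,0,0,0.9],[0,0,-2,0,0,0,0.9],[0,0,-2,0,0,0,0.9]]]'

```text
time_s: 6.18
tool_pos: [507.1, -246.5, 107.4]
ee_rot: [-180.0, 0.0, 176.6]
force: [0.4, 0.5, -0.9]
gripper_width: 0.269
gripper_force: 25.0
```

Emit:
play_rows --moves '[[[0.6,10,-0.6,0,0,0,0.9],[1.2,20,-0.6,0,0,0,0.9],[1.8,30,-0.6,0,0,0,0.9],[2.4,40,-0.6,0,0,0,0.9],[3,50,-0.6,0,0,0,0.9]]]'

```text
time_s: 6.8
tool_pos: [510.2, -195.7, 106.8]
ee_rot: [-180.0, 0.0, 176.6]
force: [0.3, -1.1, -1.3]
gripper_width: 0.27
gripper_force: 25.0
```

Emit:
play_rows --moves '[[[0.6,10,0,0,0,0,0.9],[1.2,20,0,0,0,0,0.9],[1.8,30,0,0,0,0,0.9],[2.4,40,0,0,0,0,0.9],[3,50,0,0,0,0,0.9]]]'

```text
time_s: 7.42
tool_pos: [513.1, -145.8, 106.8]
ee_rot: [-180.0, -0.0, 176.6]
force: [0.4, 0.5, -1.2]
gripper_width: 0.272
gripper_force: 25.0
```

Emit:
play_rows --moves '[[[0.6,10,0,0,0,0,0.9],[1.2,20,0,0,0,0,0.9],[1.6,26,0,0,0,0,0.9],[1.6,26,0,0,0,0,0.9]]]'

```text
time_s: 7.92
tool_pos: [514.8, -120.1, 106.8]
ee_rot: [-180.0, -0.0, 176.6]
force: [0.2, -0.1, -0.8]
gripper_width: 0.273
gripper_force: 25.0
```

```bash
python3 - <<'E'
from h import *
o=get_obs();print(o['time_s'],o['tool_pos'],o['ee_rot'],o['gripper_width'])
c,im=snap('wrist','w3.png'); cv2.imwrite('pics/w3c.png',cv2.resize(im[100:380,150:600],(800,498)))
E
```

```text
7.925 [ 514.75972321 -120.09650089  106.79943245] [-1.79993773e+02 -2.25570236e-03  1.76611865e+02] 0.2727447236398926
```

View pics/w3c.png

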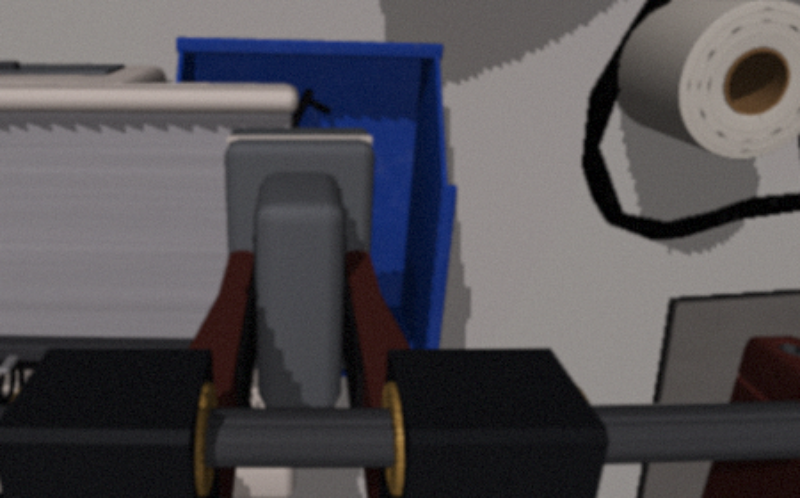

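The deck is clean, with one bit visible in the bin's front corner at (312,102). I'll carry the eraser back over the desk and look into the bin on the way.

Emit:
play_rows --moves '[[[0,0,40,0,0,0,0.9],[-10,-5,75,0,0,0,0.9],[-60,-35,85,0,0,0,0.9],[-110,-65,85,0,0,0,0.9],[-130,-80,85,0,0,0,0.9]]]'

```text
time_s: 8.6
tool_pos: [382.1, -201.4, 192.0]
ee_rot: [-180.0, -0.0, 176.5]
force: [1.0, -0.4, -0.9]
gripper_width: 0.274
gripper_force: 25.0
```

Emit:
play_rows --moves '[[[0,0,0,0,0,0,0.9],[0,0,0,0,0,0,0.9]]]'

```text
time_s: 8.85
tool_pos: [385.4, -200.7, 192.0]
ee_rot: [-180.0, 0.1, 176.5]
force: [0.5, 0.7, -0.4]
gripper_width: 0.273
gripper_force: 25.0
```

```bash
python3 - <<'E'
from h import *
o=get_obs();print(o['time_s'],o['tool_pos'],o['ee_rot'],o['gripper_width'])
c,im=snap('wrist','w4.png'); c2,im2=snap('top','t4.png');c3,im3=snap('side','s4.png')
a=cv2.resize(im[:400,100:640],(600,444))
p=proj(c,[[480,-90,10],[550,-100,10],[500,-140,30]]);print(p)
q=proj(c2,[[510,-95,20]])[0].astype(int);print(q)
b=cv2.resize(im2[q[1]-25:q[1]+25,q[0]-25:q[0]+25],(200,200),interpolation=cv2.INTER_CUBIC)
H=np.zeros((444,800,3),np.uint8);H[:,:600]=a;H[:200,600:]=b
q=proj(c3,[[515,-110,50]])[0].astype(int);print(q)
H[220:420,600:]=cv2.resize(im3[q[1]-25:q[1]+25,q[0]-25:q[0]+25],(200,200),interpolation=cv2.INTER_CUBIC)
cv2.imwrite('pics/m4.png',H)
E
```

```text
8.85 [ 385.44533929 -200.74507556  191.99791783] [-1.79983780e+02  5.40574107e-02  1.76531922e+02] 0.27294706500049454
[[418.9678832  253.46153797]
 [408.67138813 305.66377852]
 [378.71520866 280.25016929]]
[338 225]
[314 238]
```

View pics/m4.png

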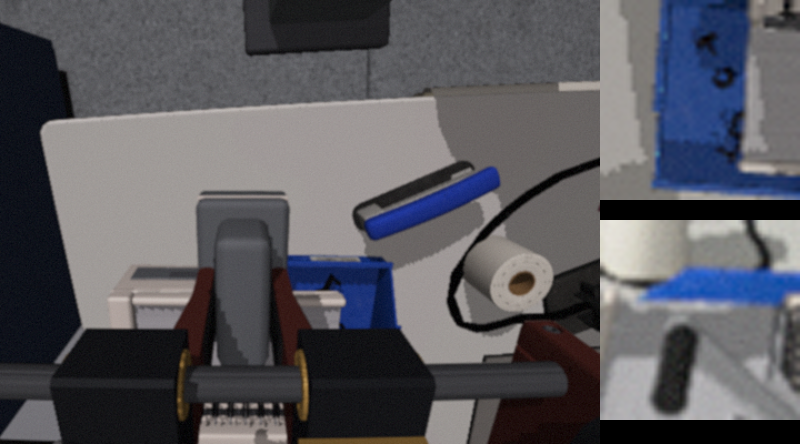

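The top inset shows the bin with bits at (708,40) and the C ring at (722,75), plus a dark clump at (735,120)-(728,155). I'll check the clump numerically and set the eraser down.

```bash
python3 - <<'E'
from h import *
im=cv2.imread('pics/t4.png')[200:250,313:363]
g=im.max(2);m=(g<62).astype(np.uint8)
n,l,s,ce=cv2.connectedComponentsWithStats(m,connectivity=8)
c=cam('top')
for i in range(1,n):
    if s[i,4]>2: print(s[i],ce[i].round(1),onz(c,(313+ce[i][0],200+ce[i][1]),8).round(0)[:2])
cv2.imwrite('pics/t4c.png',cv2.resize(im[:,8:40],(384,600),interpolation=cv2.INTER_CUBIC))
E
```

```text
[41  0  9  7 30] [45.7  4.2] [ 572. -153.]
[24  8  5  6 17] [26.4 10.2] [556. -98.]
[29 17  5  5 12] [31.  19.3] [ 529. -111.]
[32 28  4  7 12] [33.3 31. ] [ 496. -117.]
[29 36  6  5 10] [32.  37.9] [ 477. -113.]
```

Emit:
play_rows --moves '[[[0,-2,-50,0,0,0,0.9],[0,-2,-100,0,0,0,0.9],[0,-2,-135,0,0,0,0.9],[0,-2,-150,0,0,0,0.9],[0,-2,-155,0,0,0,0.9]]]'

```text
time_s: 9.62
tool_pos: [384.8, -201.8, 35.7]
ee_rot: [179.9, -0.1, 176.6]
force: [-0.3, 0.2, -1.0]
gripper_width: 0.267
gripper_force: 25.0
```

View pics/t4c.png

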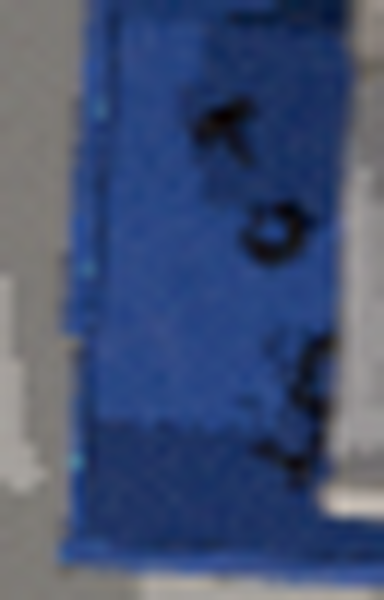

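All four bits are in the bin: (225,130), the ring at (275,232), (315,360) and (285,460). Now I'll lower the last millimetre and release.

Emit:
play_rows --moves '[[[0,0,-1,0,0,0,0.9],[0,0,-1,0,0,0,0.9],[0,0,-1,0,0,0,0.5],[0,0,-1,0,0,0,0.3],[0,0,-1,0,0,0,0.3]]]'

```text
time_s: 10.25
tool_pos: [384.9, -202.7, 36.1]
ee_rot: [-180.0, 0.0, 176.6]
force: [0.9, 0.5, 1.0]
gripper_width: 0.571
gripper_force: 0.0
```

Emit:
play_rows --moves '[[[0,0,0,0,0,0,0.3],[0,0,0,0,0,0,0.3],[0,0,10,0,0,0,0.3],[0,0,50,0,0,0,0.3],[0,0,110,0,0,0,0.3]]]'

```text
time_s: 10.88
tool_pos: [383.5, -201.7, 146.4]
ee_rot: [179.9, -0.2, 176.6]
force: [0.9, -0.1, -0.4]
gripper_width: 0.699
gripper_force: 0.0
```

Eraser released. Next I go above the lever handle with the fingers shut.

Emit:
play_rows --moves '[[[0,0,40,0,0,0,1],[20,-30,75,0,0,0,1],[60,-75,80,0,0,0,1],[100,-120,80,0,0,0,1],[127,-160,80,0,0,0,1]]]' --squeeze 20

```text
time_s: 11.5
tool_pos: [513.3, -364.1, 226.8]
ee_rot: [-180.0, 0.1, 176.6]
force: [-1.3, -1.0, 0.4]
gripper_width: 0.169
gripper_force: 0.0
```

Emit:
play_rows --moves '[[[0,-5,0,0,0,0,1],[0,-5,-8,0,0,0,1],[0,-5,-18,0,0,0,1],[0,-5,-26,0,0,0,1],[0,-5,-26,0,0,0,1]]]'

```text
time_s: 12.12
tool_pos: [510.9, -366.4, 198.9]
ee_rot: [179.9, -0.1, 176.6]
force: [-0.6, -0.8, -0.1]
gripper_width: 0.004
gripper_force: 0.0
```

```bash
python3 - <<'E'
from h import *
o=get_obs();print(o['time_s'],o['tool_pos'],o['ee_rot'],o['gripper_width'],o['force'])
c,im=snap('wrist','w5.png');c3,im3=snap('side','s5.png')
H=np.zeros((400,800,3),np.uint8);H[:,:400]=cv2.resize(im[:,:],(400,250))[:, :] if 0 else 0
H[:250,:400]=cv2.resize(im,(400,250));H[:,400:]=cv2.resize(im3[200:320,260:380],(400,400),interpolation=cv2.INTER_CUBIC)
cv2.imwrite('pics/m5.png',H)
K=cam('side');print(proj(K,[o['tool_pos']]))
E
```

```text
12.125 [ 510.90650367 -366.40229439  198.88036574] [ 1.79929722e+02 -9.31122022e-02  1.76594960e+02] 0.004046965794279751 [-0.61574499 -0.7504483  -0.12950411]
[[307.37826343 236.45816474]]
```

No more views, so from here I check by numbers: the dark handle in the side camera against the prediction.

```bash
cat > hd.py <<'E'
from h import *
def handle(im):
    m=(im.max(2)<60).astype(np.uint8); m[:, :290]=0; m[:,335:]=0; m[:225]=0; m[300:]=0
    n,l,s,ce=cv2.connectedComponentsWithStats(m)
    return [(s[i].tolist(),ce[i].round(1)) for i in range(1,n) if s[i,4]>25]
E
python3 - <<'E'
from hd import *
c=cam('side')
for f in('s0','s2','s5'): print(f,handle(cv2.imread(f'pics/{f}.png')))
print(proj(c,[[514,-337,172],[512,-364.5,172],[510,-392,172]]))
E
```

```text
s0 [([299, 240, 14, 21, 160], array([307., 250.]))]
s2 [([303, 240, 10, 21, 149], array([307.5, 250.2]))]
s5 [([303, 240, 10, 21, 141], array([307.6, 250.1]))]
[[309.99119229 241.50597761]
 [308.27758885 249.37563811]
 [306.46790525 257.6884711 ]]
```

The handle is where predicted, within about 1 mm. Press along the arc.

Emit:
play_rows --moves '[[[0,0,-12,0,0,0,1],[0,0,-19,0,0,0,1],[-4,0,-25,0,0,0,1],[-9,0,-31,0,0,0,1],[-9,0,-31,0,0,0,1]]]'

```text
time_s: 12.85
tool_pos: [500.9, -366.8, 168.5]
ee_rot: [179.9, -0.2, 176.6]
force: [-5.5, 2.1, 8.4]
gripper_width: 0.002
gripper_force: 4.1
```

Emit:
play_rows --moves '[[[-4,0,-6,0,0,0,1],[-8,0,-12,0,0,0,1],[-12,1,-18,0,0,0,1],[-15,1,-25,0,0,0,1],[-15,1,-25,0,0,0,1]]]'

```text
time_s: 13.48
tool_pos: [485.1, -365.8, 143.4]
ee_rot: [179.9, -0.3, 176.6]
force: [-8.1, 1.6, 9.3]
gripper_width: 0.007
gripper_force: 4.3
```

Emit:
play_rows --moves '[[[-2,0,-6,0,0,0,1],[-5,0,-13,0,0,0,1],[-6,0,-20,0,0,0,1],[-8,1,-27,0,0,0,1],[-8,1,-27,0,0,0,1]]]'

```text
time_s: 14.1
tool_pos: [477.6, -365.7, 116.6]
ee_rot: [-180.0, -0.2, 176.6]
force: [-7.1, -2.7, 8.3]
gripper_width: 0.005
gripper_force: 4.2
```

```bash
python3 - <<'E'
from hd import *
o=get_obs();print(o['tool_pos'],o['force'])
c,im=snap('side','s6.png');print(handle(im))
t=o['tool_pos'];print(proj(c,[[480,-364,t[2]-8],[480,-364,94]]))
E
```

```text
[ 477.59445938 -365.66833902  116.62415151] [-7.08478776 -2.67875508  8.29166265]
[([290, 225, 18, 23, 271], array([298. , 235.2])), ([290, 280, 4, 10, 33], array([291.2, 284. ]))]
[[291.03671128 279.41187251]
 [291.27699674 286.13002759]]
```

```bash
python3 - <<'E'
from hd import *
im=cv2.imread('pics/s6.png')
m=(im.max(2)<60).astype(np.uint8)[262:310,270:320]
n,l,s,ce=cv2.connectedComponentsWithStats(m)
print([(s[i]+[270,262,0,0,0],ce[i]+[270,262]) for i in range(1,n) if s[i,4]>15])
c=cam('side')
for th in(.45,.55,.65,.75):
    e=np.pi/4-th;x=512+77.8-110*np.cos(e);z=94+110*np.sin(e);print(th,proj(c,[[x+1.7,-337,z],[x,-364,z],[x-1.7,-391,z]]).round(1).tolist())
E
```

```text
[(array([286, 280,   8,  10,  63]), array([289.63492063, 284.52380952]))]
0.45 [[295.9, 261.3], [294.0, 269.3], [292.0, 277.8]]
0.55 [[294.3, 266.1], [292.4, 274.3], [290.4, 282.9]]
0.65 [[293.4, 271.1], [291.5, 279.3], [289.5, 288.0]]
0.75 [[293.0, 276.0], [291.1, 284.4], [289.1, 293.1]]
```

The handle's near end sits at row 289, which fits θ≈0.65, as expected. The last 15 mm brings it to the third click.

Emit:
play_rows --moves '[[[0,0,-4,0,0,0,1],[0,0,-8,0,0,0,1],[0,0,-12,0,0,0,1],[0,0,-15,0,0,0,1],[0,0,-15,0,0,0,1]]]'

```text
time_s: 14.78
tool_pos: [477.5, -365.6, 101.7]
ee_rot: [-180.0, -0.2, 176.6]
force: [-7.0, -0.5, 8.0]
gripper_width: 0.005
gripper_force: 4.2
```

Emit:
play_rows --moves '[[[0,0,0,0,0,0,1],[0,0,0,0,0,0,1],[0,0,0,0,0,0,1],[0,0,0,0,0,0,1],[0,0,0,0,0,0,1]]]'

```text
time_s: 15.4
tool_pos: [477.5, -365.6, 102.0]
ee_rot: [-180.0, -0.2, 176.6]
force: [-7.3, -1.3, 8.3]
gripper_width: 0.004
gripper_force: 4.2
```

```bash
python3 - <<'E'
from hd import *
o=get_obs();print(o['tool_pos'],o['force'])
c,im=snap('side','s7.png')
m=(im.max(2)<60).astype(np.uint8)[262:315,270:320]
n,l,s,ce=cv2.connectedComponentsWithStats(m)
print([(s[i]+[270,262,0,0,0],ce[i]+[270,262]) for i in range(1,n) if s[i,4]>15])
for th in(.7,.75,.79,.85):
    e=np.pi/4-th;x=512+77.8-110*np.cos(e);z=94+110*np.sin(e);print(th,proj(c,[[x-1.7,-391,z]]).round(1).tolist())
# eraser before/after in the side view: grey bottom edge
for f in('s0','s7'):
    g=cv2.imread(f'pics/{f}.png')[245:295,228:280];h=(g.max(2)<130).astype(np.uint8)
    n,l,s,ce=cv2.connectedComponentsWithStats(h);i=1+s[1:,4].argmax();print(f,s[i]+[228,245,0,0,0])
E
```

```text
[ 477.50978167 -365.59501037  101.9501682 ] [-7.32943678 -1.25460467  8.2964564 ]
[(array([286, 287,   8,  10,  61]), array([289.27868852, 291.32786885]))]
0.7 [[289.2, 290.6]]
0.75 [[289.1, 293.1]]
0.79 [[289.2, 295.2]]
0.85 [[289.4, 298.2]]
s0 [235 255  42  30 965]
s7 [235 245  45  41 948]
```

The lever is at about 0.76–0.79 rad, held steady with 8 N. The eraser's outline sits on the desk as it did before. I'm handing in.

```bash
python3 -c "
from station import order
print(order.finish_job())"
```

```text
the job is handed in; nothing more can be done
None
```

I handed the job in at about 15 s: all four bits are in the blue bin, the eraser is back on the desk and released, and the lever is held with about 8 N at about 0.78 rad (third click 0.79); the system gave no verdict.

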